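Lay a board to the saw fence and flip the hold-down onto it

TASK

Push the standing board over, away from the robot, so that it lies flat with its grooved face up, and push it on until its long edge sits flush along the saw fence. Then push the hold-down arm on the fence over and down until its rubber foot rests on the board, and back away. Only push: do not pick up or lift anything, and leave the glue bottle, the mug and the offcut standing where they are.

Things in the scene. Friction and masses are not known exactly. Their poses are not given: they have to be found in the camera images.
- board: Loose pale wooden board, 220 x 90 x 22 mm, 0.17-0.34 kg, standing on a long edge between robot and fence, within 0.25 rad of parallel to it. Origin: middle of the edge it starts on. x: through the thickness, towards the fence (points down once tipped); y: along 220 mm; z: along 90 mm, up at the start. Its -x face (robot side) has a dark groove. It lands 10 mm or more short of the fence.
- board_mid (a point): Centre of the board's volume (45 mm along its z from its origin). 45 mm up while it stands, 11 mm up when it lies flat.
- board_edge (a point): Middle of the board's other long edge (90 mm along its z from its origin): on top while it stands, the one that meets the fence once it lies.
- fence: Fixed aluminium crosscut fence beyond the board, a straight bar 560 mm long, 40 mm deep, 45 mm high. Origin: on the table, at the middle of its working face. x points away from the robot, square to the face (face at x = 0, bar from 0 to 40 mm), y along the bar, z up.
- holddown_hinge (a point): Hinge centre of the hold-down arm, at the middle of the fence: 20 mm behind the working face, 60 mm above the table. The hinge axis is parallel to the fence's y. Two grey cheeks beside it, 48 mm over all, reach 71 mm above the table. Axes as the fence.
- holddown (a joint): Hold-down arm's angle, rad. 0: leaning 0.35 back from upright, away from the robot (stop); 0.35: upright; 1.92: level, pointing to the robot, foot on a 22 mm board at the fence; 2.05: lower stop. Starts at 0 to 0.35. Stiff hinge: it stays where left; about 2 to 3.5 N at the crossbar moves it. Arm: dark steel bar 24 mm wide, 10 mm thick.
- holddown_bar (a point): Centre of the black crossbar at the end of the hold-down arm: a round bar 76 mm long over all, 16 mm thick, parallel to the hinge axis, 105 mm from it.
- holddown_foot (a point): Centre of the underside of the rubber foot (22 mm across), 65 mm along the arm from the hinge and 38 mm out to the side that faces the robot when the arm is up and faces down when it lies over.
- glue: Bystander: white glue bottle, 56 mm across, 150 mm tall, standing. Origin: centre of its underside.
- mug: Bystander: white mug with a handle, 76 mm across, 85 mm tall, standing. Origin: centre of its underside.
- offcut: Bystander: wooden block, 45 x 45 x 100 mm, standing on end. Origin: centre of its underside.
Things that resemble listed ones, but are neither listed nor needed, are in the scene too. Of the things that look like the board, take the one that is farthest to the robot's right at the start.

How it is judged:
By the outcome, as a careful person would: the job done as asked, in the order asked, and still so for the second after the job is handed in, with the robot touching nothing.
It also fails if it takes over 58 s, if anything falls off the work surface, if the arm or the gripper's body presses on something with over 40 N, if the wrist force passes 120 N, or if a joint passes its speed limit or range.

ROBOT

A 7-joint arm with a two-finger parallel gripper is mounted at the origin on the work surface. World frame = base frame: x ahead of the robot, y to its left, z up, the work surface at z = 0. Lengths are in m, angles in rad, forces in N, time in s.
With the tool pointing down it reaches from about 0.425 to 1.025 m from the base axis. Payload 9.4 kg.
Tool frame: the origin (TCP) lies between the finger pads; the fingertips stand 25 mm ahead of it and the grasp point (between the pads) lies 6 mm ahead of it; z points along the fingers, y is the line along which they close (so a half turn about z gives the same grasp; the last joint's range is limited). The gripper opens to 93 mm and grips with 3 to 60 N. Pads are 15 mm wide; open, the fingers measure 128 mm over their backs; the gripper's body (75 mm by 188 mm) begins 65 mm behind the grasp point.
Start: joints at [-1.408, 0.599, -0.003, 1.599, 0.002, 0.943, -0.08], TCP at [0.172, 0.704, 0.217] pointing down, gripper open.
Joint ranges: [-2.57, 2.57], [-0.35, 1.97], [-1.29, 1.29], [0.11, 2.56], [-1.05, 4.19], [0.11, 1.86], [-2.63, 2.63]. Speed limits (rad/s): [2.22, 2.22, 3.01, 3.01, 3.14, 3.14, 3.14].

INTERFACE

Orientations are given as a unit quaternion [w, x, y, z].
In Python, from bench import read_state, snapshot, calibration, finish_job gives the robot as it stands.
- The arm moves only by the tool move_arm, never from a script. Its argument "moves" is one flat list of numbers, 7 for each row, row after row: the closure, from 0 (fully open) to 1 (shut), then the shift along the world's x, y, z in units of 30 mm (1.0 is 30 mm), then the turn, a rotation vector about the world's x, y, z in units of 5 degrees (1.0 is 5 degrees). In form: [jaw, x, y, z, ax, ay, az, jaw, x, y, z, ax, ay, az, ...]. A call has 1 to 5 rows; each row shifts and turns the commanded pose from where the row before left it; what a row does not reach is not made up. A row lasts 1/10 s, in which the tool goes at most 50 mm and 8.59 degrees, less where a joint would pass 70% of its speed; a pose out of reach is approached as far as the arm can. A call is refused whole if a number of a shift passes 1 or a number of a turn 1, either way. A call with a gripper value outside its range is refused whole. The fingers move at their own pace and stop on an object; "newtons" is the grip in N (left out, the last holds). Time passes only in rows, so rows that do not move let the fingers close. It gives the time, the measured TCP pose, the force, the opening and the grip force at its end, in the units of the state.
- read_state(): the state, without advancing time (a new reading comes with each control period).
- snapshot(name): name is "side" or "top" or "wrist"; returns (picture, depth): 384x512x3 uint8, red, green, blue; 384x512 float32, m along the optical axis (not along the pixel's ray), 0 where there is no reading.
- calibration(name): a dict with "intrinsics" (3x3 intrinsics, pixels), "world_from_camera" (4x4, takes a point from camera to world coordinates); the wrist camera has in their place "tool_from_camera" (4x4, takes a point from camera to tool coordinates, whose origin is the TCP and whose axes are the flange's). Camera axes: x right, y up, looking along -z (the intrinsics and any distortion apply to the point x, -y, -z); pixel columns grow to the right and rows downward; lengths in m; the calibration is good to about 2 mm. A picture is of the moment at which its call begins: read the wrist's pose just before it. calibration takes no time and is no camera call.
- finish_job(): hands the job in; it is judged then, once.
The state is a dict: "t": time; "joints": joint angles; "joint_velocities": joint speeds; "joint_torque": joint torques, N m; "ee_pos": TCP position; "ee_rot": TCP orientation; "force": force on the tool from outside, world axes, zero at the start; "moment": the same for the moment, N m; "gripper_width": finger opening in m; "grip_force": force on a finger pad.
Only numpy, scipy, OpenCV 4.12 (cv2) and the standard library are available. Lean on these libraries where they do the work, as an engineer would, in place of code of your own. Each camera call takes 0.05 s, during which the arm holds its last target. There are 200 camera calls.

## Working session

There is one attempt and no reset: what is moved stays moved. The work goes in short steps, Python scripts to look and compute and a tool call to move; the robot and the scene stay as the last step left them, time stands still between calls to the robot, and variables do not carry over. Pictures are saved under pics/ and viewed, at most 10 in all, crops included, and the job is handed in when it is done.

Besides the shell and the picture viewer there is one more tool, called after "Call:" in YAML: its name, and indented under it one key for each argument. move_arm: Moves the arm, as the interface text tells. Its arguments: {"type":"object","properties":{"moves":{"type":"array","items":{"type":"number"}},"newtons":{"type":"number"}},"required":["moves"]}

```bash
mkdir -p pics; cat > h.py <<'E'
import numpy as np, cv2
from bench import *
def pts(name,d,st=None):
    c=calibration(name);K=np.array(c["intrinsics"])
    v,u=np.mgrid[0:384,0:512]
    P=np.stack([(u-K[0,2])/K[0,0]*d,-(v-K[1,2])/K[1,1]*d,-d],-1)
    T=np.array(c["world_from_camera"])
    return P@T[:3,:3].T+T[:3,3]
def save(n,im,crop=None,s=1):
    if crop: im=im[crop[1]:crop[3],crop[0]:crop[2]]
    cv2.imwrite("pics/"+n,cv2.resize(im[...,::-1],None,fx=s,fy=s,interpolation=cv2.INTER_CUBIC))
E
python3 - <<'E'
from h import *
print(read_state())
a,d=snapshot("top");b,e=snapshot("side")
print(calibration("top"))
np.savez("s0.npz",a=a,d=d,b=b,e=e)
save("top0.png",a,s=1.5);save("side0.png",b,s=1.5)
E
```

```text
{'t': 0.0, 'joints': array([-1.40768406,  0.60015696, -0.00256349,  1.60011814,  0.00176802,
        0.94288899, -0.07976877]), 'joint_velocities': array([ 0.00153337, -0.00176   ,  0.0004911 , -0.00054998, -0.00169779,
       -0.00202417, -0.00027906]), 'joint_torque': array([ 7.01714953e-06, -7.65061855e+01,  1.49680775e+00, -2.52344978e+01,
       -5.24840516e-02,  1.65469473e-02,  1.58683533e-04]), 'ee_pos': array([0.17208309, 0.70378025, 0.21614086]), 'ee_rot': array([-4.07553189e-05,  1.19575480e-01,  9.92824803e-01, -7.83567540e-04]), 'force': array([ 0.63537892, -0.60844091, -0.38848508]), 'moment': array([-0.01741978, -0.04334095,  0.01765954]), 'grip_force': 0.0, 'gripper_width': 0.09328127445506584}
{'intrinsics': array([[366.66109838,   0.        , 255.43090165],
       [  0.        , 366.66109838, 193.0728945 ],
       [  0.        ,   0.        ,   1.        ]]), 'world_from_camera': array([[-0.01433094,  0.98096667, -0.19364661,  0.36078854],
       [-0.99989127, -0.01338635,  0.00618559,  0.01592853],
       [ 0.00347564,  0.1937142 ,  0.98105185,  1.07692956],
       [ 0.        ,  0.        ,  0.        ,  1.        ]])}
```

View pics/top0.png

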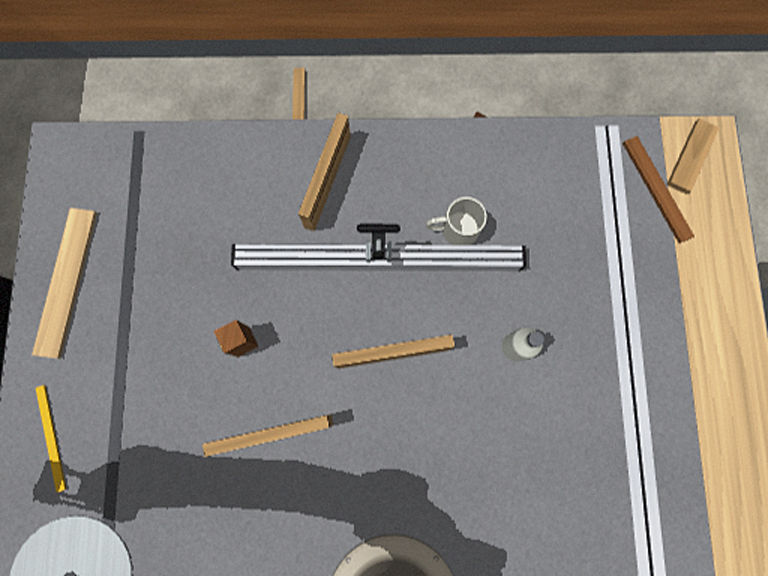

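View pics/side0.png

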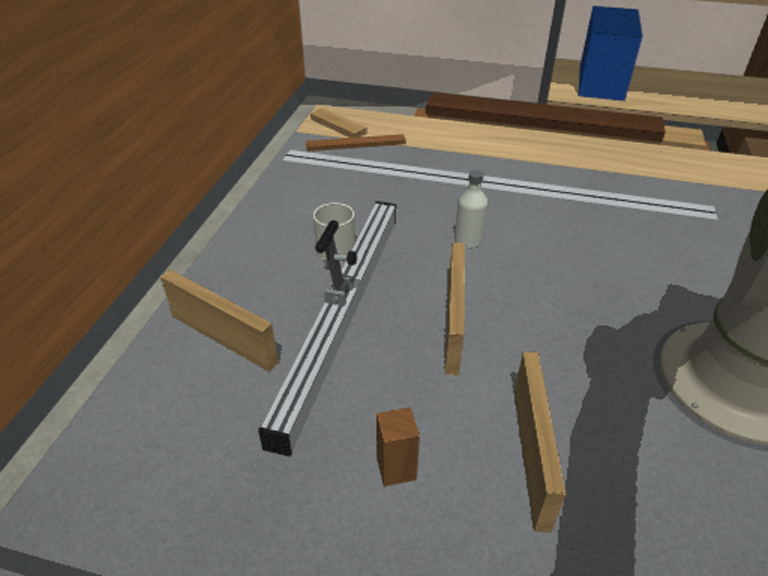

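The top view (768-wide) shows these candidates for the board:
- A: standing at (393,350), between the robot and the fence.
- B: standing at (267,435), further left.
- C: standing at (325,170), behind the fence.
- D: lying at (65,282), on the left.
- E: a short piece lying at (693,155), on the wooden strip.

A is the farthest right of the pieces standing in front of the fence and near-parallel to it. The hold-down is at (378,245), glue at (527,343), mug at (465,218), offcut at (235,338).

```bash
python3 - <<'E'
from h import *
z=np.load("s0.npz");a,d,b,e=z['a'],z['d'],z['b'],z['e']
P=pts("top",d);Q=pts("side",e)
def rep(n,P,box,zlo,zhi):
    x0,y0,x1,y1=[int(v/1.5) for v in box]
    p=P[y0:y1,x0:x1].reshape(-1,3);p=p[(p[:,2]>zlo)&(p[:,2]<zhi)]
    if len(p)<5: print(n,len(p));return
    r=cv2.minAreaRect((p[:,:2]*1000).astype(np.float32))
    print(n,len(p),"mean",p.mean(0).round(3),"rect",np.round(r,1) if 0 else [np.round(q,1) for q in r],"z",p[:,2].min().round(3),p[:,2].max().round(3))
    print("   ",cv2.boxPoints(r).round(0).tolist())
rep("A top",P,(320,325,475,375),.08,.1)
rep("A side-cam",Q,(435,235,480,380),.082,.1)
rep("B top",P,(190,405,345,465),.08,.1)
rep("E",P,(660,110,725,200),.005,.2)
rep("offcut",P,(205,310,262,360),.09,.11)
rep("glue",P,(495,320,550,365),.03,.2)
rep("mug",P,(420,190,495,243),.06,.1)
rep("fence top",P,(225,238,535,272),.040,.049)
rep("bar",P,(350,215,405,238),.1,.2)
rep("bar side",Q,(312,218,343,255),.1,.2)
# combined crop
im=np.vstack([cv2.resize(a[195:265,200:380],None,fx=4,fy=4),cv2.resize(b[130:200,200:380],None,fx=4,fy=4)])
save("crop.png",im)
E
```

```text
A top 687 mean [ 0.444 -0.006  0.09 ] rect [array([444.7,  -5.9]), array([ 22.2, 219.3]), np.float64(8.5)] z 0.081 0.096
    [[418.0, 101.0], [450.0, -116.0], [472.0, -113.0], [440.0, 104.0]]
A side-cam 614 mean [0.445 0.008 0.09 ] rect [array([447.8,  -4.5]), array([ 22. , 221.1]), np.float64(8.8)] z 0.082 0.094
    [[420.0, 103.0], [454.0, -115.0], [476.0, -112.0], [442.0, 106.0]]
B top 740 mean [0.299 0.218 0.09 ] rect [array([299.5, 217.8]), array([ 22. , 219.7]), np.float64(11.9)] z 0.085 0.096
    [[266.0, 323.0], [311.0, 108.0], [333.0, 113.0], [288.0, 328.0]]
E 867 mean [ 0.838 -0.63   0.016] rect [array([ 835.7, -631.5]), array([116.6, 189. ]), np.float64(78.1)] z 0.005 0.023
    [[731.0, -669.0], [916.0, -708.0], [940.0, -594.0], [755.0, -555.0]]
offcut 307 mean [0.473 0.283 0.1  ] rect [array([472.9, 284.4]), array([45.5, 45.2]), np.float64(27.5)] z 0.09 0.105
    [[442.0, 294.0], [463.0, 254.0], [504.0, 275.0], [483.0, 315.0]]
glue 437 mean [ 0.451 -0.237  0.104] rect [array([ 453.2, -242.9]), array([54.7, 48.6]), np.float64(24.0)] z 0.031 0.155
    [[418.0, -232.0], [438.0, -276.0], [488.0, -254.0], [468.0, -210.0]]
mug 284 mean [ 0.696 -0.142  0.076] rect [array([ 689.8, -139.7]), array([76., 96.]), np.float64(33.6)] z 0.06 0.089
    [[632.0, -121.0], [685.0, -201.0], [748.0, -159.0], [695.0, -79.0]]
fence top 2446 mean [0.632 0.012 0.045] rect [array([640. ,  18.2]), array([569.9,  57.2]), np.float64(89.2)] z 0.04 0.049
    [[608.0, -266.0], [665.0, -267.0], [672.0, 303.0], [615.0, 303.0]]
bar 186 mean [0.646 0.018 0.167] rect [array([647.2,  17.5]), array([72.6, 13.1]), np.float64(89.0)] z 0.145 0.175
    [[640.0, -19.0], [653.0, -19.0], [654.0, 54.0], [641.0, 54.0]]
bar side 219 mean [0.648 0.024 0.162] rect [array([648.7,  20. ]), array([71.2, 18.8]), np.float64(88.0)] z 0.127 0.175
    [[638.0, -15.0], [657.0, -16.0], [659.0, 55.0], [641.0, 56.0]]
```

View pics/crop.png

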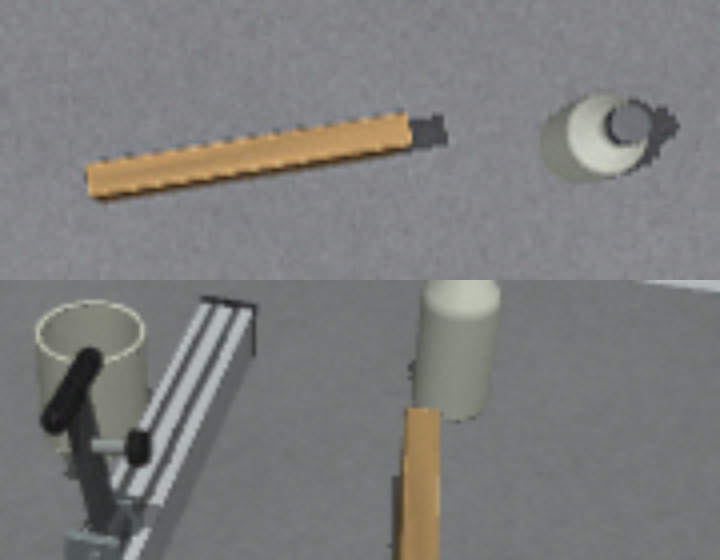

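The crop shows A as a pale board on edge, 220 x 22 mm on top at z = 0.09. Its centre is (0.446, -0.006), with a yaw of about 8.6°. The glue bottle is clear of it, about 0.1 m beyond its right end. The fence face is at x ≈ 0.612. I'll push with the two open fingers spread along the board.

Call:
move_arm:
  moves: [0, 0.95, -1, 0, 0, 0, 0.44, 0, 0.95, -1, 0, 0, 0, 0.44, 0, 0.95, -1, 0, 0, 0, 0.44, 0, 0.95, -1, 0, 0, 0, 0.44, 0, 0.95, -1, 0, 0, 0, 0.44]

```text
t: 0.6
ee_pos: [0.3156, 0.5527, 0.2167]
ee_rot: [-0.0, 0.023, 1.0, -0.0]
force: [1.2, 0.6, 0.6]
gripper_width: 0.0928
grip_force: 0.0
```

Call:
move_arm:
  moves: [0, 0.95, -1, 0, 0, 0, 0.44, 0, 0.95, -1, 0, 0, 0, 0.44, 0, 0.95, -1, 0, 0, 0, 0.44, 0, 0.95, -1, 0, 0, 0, 0.44, 0, 0.95, -1, 0, 0, 0, 0.44]

```text
t: 1.1
ee_pos: [0.458, 0.4028, 0.2168]
ee_rot: [-0.0, -0.073, 0.997, -0.0]
force: [0.1, 1.0, -0.2]
gripper_width: 0.0928
grip_force: 0.0
```

Call:
move_arm:
  moves: [0, -0.05, -1, 0, 0, 0, 0, 0, -0.05, -1, 0, 0, 0, 0, 0, -0.05, -1, 0, 0, 0, 0, 0, -0.05, -1, 0, 0, 0, 0, 0, -0.05, -1, 0, 0, 0, 0]

```text
t: 1.6
ee_pos: [0.4494, 0.2529, 0.2168]
ee_rot: [-0.0, -0.072, 0.997, -0.0]
force: [0.3, -0.8, 0.1]
gripper_width: 0.0931
grip_force: 0.0
```

```bash
python3 - <<'E'
from h import *
# fence face: front edge fit from depth, per y slice, both cams
z=np.load("s0.npz")
for n,k in(("top","d"),("side","e")):
    P=pts(n,z[k]).reshape(-1,3);m=(P[:,2]>.041)&(P[:,2]<.05)&(P[:,0]>.57)&(P[:,0]<.69)&(P[:,1]>-.27)&(P[:,1]<.3)
    p=P[m];ys=np.arange(-.24,.28,.02);lo=[];hi=[]
    for y in ys:
        q=p[abs(p[:,1]-y)<.01,0];lo.append(np.percentile(q,3) if len(q)>4 else np.nan);hi.append(np.percentile(q,97) if len(q)>4 else np.nan)
    lo=np.array(lo);hi=np.array(hi);g=~np.isnan(lo)
    print(n,p[:,1].min(),p[:,1].max(),"lo",np.polyfit(ys[g],lo[g],1),"hi",np.polyfit(ys[g],hi[g],1))
s=read_state();print(s['t'],s['ee_pos'],s['ee_rot'],s['joints'].round(2))
E
```

```text
top -0.26679224967304677 0.2997296360721873 lo [0.02089022 0.61298143] hi [-0.00499865  0.65245813]
side -0.2673600890087846 0.29999151379925837 lo [0.01770201 0.61547221] hi [0.01144006 0.65152325]
1.6 [0.44936059 0.25289305 0.21678751] [-2.06265289e-04 -7.20145674e-02  9.97403549e-01 -1.39288435e-04] [-0.54  0.35 -0.11  2.07  0.06  0.72  1.03]
```

Call:
move_arm:
  moves: [0, -0.1, -1, 0, 0, 0, 0, 0, -0.1, -1, 0, 0, 0, 0, 0, -0.1, -1, 0, 0, 0, 0, 0, -0.1, -1, 0, 0, 0, 0, 0, -0.1, -1, 0, 0, 0, 0]

```text
t: 2.1
ee_pos: [0.4343, 0.103, 0.2169]
ee_rot: [-0.0, -0.072, 0.997, -0.0]
force: [-0.4, 0.5, 0.5]
gripper_width: 0.0933
grip_force: 0.0
```

Call:
move_arm:
  moves: [0, -0.2, -1, 0, 0, 0, 0, 0, -0.2, -1, 0, 0, 0, 0, 0, -0.2, -1, 0, 0, 0, 0, 0, -0.2, -0.6, 0, 0, 0, 0, 0, 0, 0, 0, 0, 0, 0]

```text
t: 2.6
ee_pos: [0.4096, -0.006, 0.2169]
ee_rot: [-0.0, -0.07, 0.998, -0.0]
force: [1.0, 0.4, -0.4]
gripper_width: 0.0931
grip_force: 0.0
```

```bash
python3 - <<'E'
from h import *
s=read_state();print(s['t'],s['ee_pos'],s['ee_rot'],s['joints'].round(2))
E
```

```text
2.6 [ 0.40956802 -0.00602094  0.21693563] [-4.60133982e-04 -7.00816927e-02  9.97541098e-01 -3.19039870e-04] [-0.08  0.23 -0.05  2.28  0.02  0.64  1.56]
```

Call:
move_arm:
  moves: [0, 0, 0, -0.9, 0, 0, 0, 0, 0, 0, -0.9, 0, 0, 0, 0, 0, 0, -0.9, 0, 0, 0, 0, 0, 0, -0.9, 0, 0, 0, 0, 0, 0, -0.6, 0, 0, 0]

```text
t: 3.1
ee_pos: [0.4108, -0.0026, 0.0894]
ee_rot: [-0.0, -0.073, 0.997, 0.0]
force: [0.9, -0.1, 0.1]
gripper_width: 0.0933
grip_force: 0.0
```

```bash
python3 - <<'E'
from h import *
s=read_state();print(s['t'],s['ee_pos'],s['ee_rot'],s['joints'].round(2),s['force'])
b,e=snapshot("side");save("side1.png",b,(200,80,512,314),2.4)
E
```

```text
3.1 [ 0.41077678 -0.00262812  0.08944623] [-4.16023953e-04 -7.25631596e-02  9.97363699e-01  2.58423140e-04] [-0.11  0.48 -0.03  2.41  0.06  0.26  1.52] [ 0.93255976 -0.10276951  0.14674484]
```

View pics/side1.png

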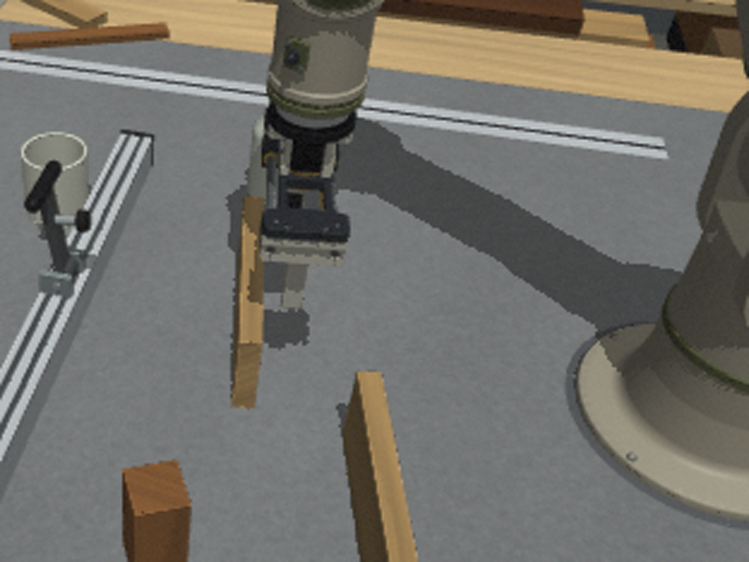

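The open fingers are behind the board (finger at 295,290), clear of it and near its middle. Next I push along the board normal.

Call:
move_arm:
  moves: [0, 0.33, 0.05, 0, 0, 0, 0, 0, 0.3, 0.05, 0, 0, 0, 0, 0, 0.3, 0.05, 0, 0, 0, 0, 0, 0.25, 0.04, 0, 0, 0, 0, 0, 0.25, 0.04, 0, 0, 0, 0]

```text
t: 3.65
ee_pos: [0.4548, 0.0033, 0.0917]
ee_rot: [0.001, -0.072, 0.997, 0.0]
force: [-0.9, -0.2, 0.6]
gripper_width: 0.093
grip_force: 0.0
```

Call:
move_arm:
  moves: [0, 0.2, 0.03, 0, 0, 0, 0, 0, 0.2, 0.03, 0, 0, 0, 0, 0, 0, 0, 0, 0, 0, 0, 0, 0, 0, 0, 0, 0, 0, 0, 0, 0, 0, 0, 0, 0]

```text
t: 4.15
ee_pos: [0.4651, 0.0048, 0.0909]
ee_rot: [-0.0, -0.072, 0.997, -0.0]
force: [0.4, -0.3, 0.5]
gripper_width: 0.0931
grip_force: 0.0
```

```bash
cat >> h.py <<'E'
def board():
    a,d=snapshot("top");P=pts("top",d)
    b,e=snapshot("side");Q=pts("side",e)
    for n,X,c in(("top",P,a),("side",Q,b)):
        m=(X[...,2]>.014)&(X[...,2]<.034)&(X[...,0]>.4)&(X[...,0]<.64)&(abs(X[...,1])<.17)&(c[...,0].astype(int)-c[...,2]>35)
        p=X[m]
        if len(p)<50: print(n,len(p));continue
        r=cv2.minAreaRect((p[:,:2]*1000).astype(np.float32));print(n,len(p),r,p[:,2].mean().round(3),cv2.boxPoints(r).round().tolist())
    return a,b
E
python3 - <<'E'
from h import *
s=read_state();print(s['t'],s['ee_pos'],s['joints'].round(2),s['force'])
a,b=board();save("t2.png",np.hstack([a[100:300,150:400],b[80:280,170:420]]),None,1.55)
E
```

```text
4.15 [0.4650972  0.00484495 0.09093298] [-0.11  0.51 -0.04  2.29  0.05  0.34  1.53] [ 0.40027003 -0.26152639  0.52208217]
top 0
side 55 ((431.78753662109375, 102.65008544921875), (20.68062400817871, 5.8349127769470215), 6.540107250213623) 0.024 [[421.0, 104.0], [422.0, 99.0], [442.0, 101.0], [442.0, 107.0]]
```

View pics/t2.png

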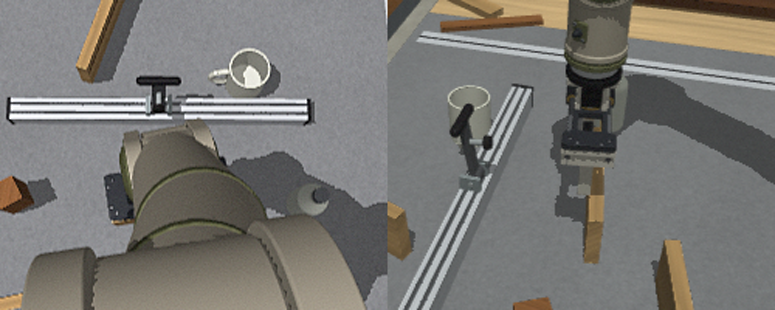

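```bash
python3 - <<'E'
from h import *
b,e=snapshot("side");Q=pts("side",e)
save("s3.png",b,(240,110,380,250),4.2)
m=(Q[...,0]>.38)&(Q[...,0]<.6)&(Q[...,1]>.05)&(Q[...,1]<.13)&(Q[...,2]>.004)&(Q[...,2]<.13)
p=Q[m];c=b[m]
for k in range(0,len(p),max(1,len(p)//50)):print(p[k].round(3),c[k])
E
```

```text
[0.465 0.067 0.129] [86 85 79]
[0.464 0.068 0.124] [89 88 81]
[0.462 0.068 0.121] [119 118 108]
[0.457 0.066 0.118] [121 121 110]
[0.453 0.065 0.114] [121 121 111]
[0.448 0.067 0.114] [121 119 109]
[0.461 0.065 0.104] [122 122 112]
[0.459 0.065 0.102] [121 121 114]
[0.442 0.051 0.089] [155 127  84]
[0.435 0.055 0.091] [156 128  85]
[0.434 0.057 0.09 ] [155 125  85]
[0.434 0.059 0.09 ] [158 127  84]
[0.435 0.065 0.092] [152 123  82]
[0.437 0.067 0.089] [150 122  81]
[0.439 0.072 0.091] [155 127  83]
[0.44  0.075 0.09 ] [162 131  89]
[0.442 0.079 0.09 ] [161 131  85]
[0.444 0.082 0.09 ] [162 133  87]
[0.446 0.078 0.082] [89 73 51]
[0.424 0.08  0.09 ] [137 126 107]
[0.425 0.084 0.09 ] [161 134  90]
[0.427 0.087 0.089] [160 129  86]
[0.429 0.091 0.09 ] [162 130  85]
[0.433 0.094 0.088] [151 123  78]
[0.436 0.1   0.09 ] [160 131  87]
[0.438 0.102 0.089] [169 138  91]
[0.442 0.105 0.088] [94 77 55]
[0.421 0.099 0.088] [114 109  99]
[0.424 0.102 0.086] [113  93  63]
[0.426 0.102 0.082] [114  95  63]
[0.428 0.1   0.077] [107  87  58]
[0.43  0.104 0.077] [106  89  61]
[0.432 0.103 0.073] [110  89  62]
[0.434 0.102 0.068] [110  91  59]
[0.438 0.103 0.065] [114  93  63]
[0.442 0.103 0.061] [84 69 47]
[0.48  0.062 0.004] [119 123 124]
[0.424 0.102 0.061] [121  99  68]
[0.426 0.102 0.057] [118  96  65]
[0.428 0.102 0.053] [118  99  67]
[0.43  0.103 0.051] [122 100  67]
[0.432 0.104 0.048] [124 101  68]
[0.434 0.103 0.043] [120  97  66]
[0.436 0.104 0.04 ] [118  98  64]
[0.438 0.104 0.037] [116  96  63]
[0.438 0.103 0.032] [116  96  63]
[0.438 0.103 0.029] [122 101  68]
[0.437 0.105 0.027] [120 101  67]
[0.437 0.102 0.021] [117  98  64]
[0.437 0.104 0.02 ] [112  91  62]
[0.437 0.104 0.017] [108  89  60]
[0.436 0.103 0.012] [109  90  61]
[0.436 0.103 0.009] [106  86  60]
[0.431 0.104 0.008] [113  94  63]
```

View pics/s3.png

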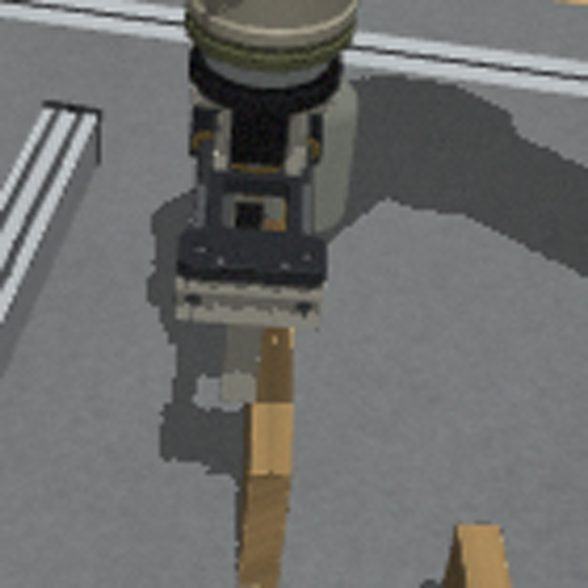

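```bash
python3 - <<'E'
from h import *
b,e=snapshot("side");Q=pts("side",e)
s=read_state();print(s['ee_pos'],s['force'],s['moment'])
for v in (188,194,198,201,203,206,209,212):
    print(v,[(u,Q[v,u].round(3).tolist(),b[v,u].tolist()) for u in (288,294,298,304,307)])
c=calibration("side");T=np.array(c["world_from_camera"]);print(T[:3,3])
E
```

```text
[0.46537514 0.00487769 0.09102228] [0.26934428 0.80853038 0.13516414] [0.03776667 0.00984924 0.0044824 ]
188 [(288, [0.502, -0.107, -0.002], [74, 76, 78]), (294, [0.464, 0.069, 0.153], [91, 90, 82]), (298, [0.455, 0.069, 0.156], [91, 89, 82]), (304, [0.45, -0.013, 0.088], [91, 75, 52]), (307, [0.443, -0.013, 0.09], [97, 80, 54])]
194 [(288, [0.497, -0.077, 0.003], [70, 71, 71]), (294, [0.462, 0.07, 0.138], [90, 89, 82]), (298, [0.454, 0.068, 0.138], [92, 89, 82]), (304, [0.446, 0.01, 0.09], [89, 74, 50]), (307, [0.44, 0.009, 0.09], [94, 78, 52])]
198 [(288, [0.494, -0.062, 0.002], [77, 78, 78]), (294, [0.462, 0.067, 0.124], [93, 92, 83]), (298, [0.453, 0.066, 0.125], [91, 90, 83]), (304, [0.444, 0.025, 0.091], [90, 74, 53]), (307, [0.438, 0.021, 0.089], [96, 80, 53])]
201 [(288, [0.492, -0.052, 0.001], [121, 123, 124]), (294, [0.461, 0.068, 0.116], [122, 122, 111]), (298, [0.453, 0.067, 0.116], [119, 118, 110]), (304, [0.442, 0.036, 0.091], [90, 76, 53]), (307, [0.436, 0.031, 0.088], [95, 78, 51])]
203 [(288, [0.49, -0.045, 0.001], [119, 122, 123]), (294, [0.461, 0.067, 0.109], [121,
[... 174 characters left out ...]
.001], [117, 120, 120]), (294, [0.473, -0.037, 0.002], [120, 121, 121]), (298, [0.462, -0.029, 0.011], [67, 58, 47]), (304, [0.44, 0.05, 0.089], [150, 124, 83]), (307, [0.433, 0.051, 0.091], [161, 132, 87])]
209 [(288, [0.379, 0.737, 0.732], [71, 73, 73]), (294, [0.471, -0.025, 0.003], [71, 71, 72]), (298, [0.459, -0.011, 0.019], [66, 57, 45]), (304, [0.379, 0.737, 0.732], [146, 120, 79]), (307, [0.431, 0.06, 0.091], [157, 130, 84])]
212 [(288, [0.484, -0.011, 0.002], [71, 73, 73]), (294, [0.469, -0.016, 0.001], [74, 76, 75]), (298, [0.457, 0.008, 0.026], [67, 55, 39]), (304, [0.437, 0.07, 0.089], [151, 124, 82]), (307, [0.43, 0.07, 0.092], [158, 129, 85])]
[0.3793168  0.73719501 0.7321713 ]
```

The picture shows the board still standing, and the fingertip at crop (235,385) on its fence side. It passed over the top, because with the jaws open the tips stand at about z = 0.10 when the TCP is at 0.09. I'll go up, back, and lower down.

Call:
move_arm:
  moves: [0, 0, 0, 0.7, 0, 0, 0, 0, -0.6, -0.09, 0.2, 0, 0, 0, 0, -0.6, -0.09, 0, 0, 0, 0, 0, -0.6, -0.09, 0, 0, 0, 0, 0, -0.05, 0, 0, 0, 0, 0]

```text
t: 4.85
ee_pos: [0.4077, -0.0037, 0.1181]
ee_rot: [-0.001, -0.072, 0.997, -0.0]
force: [0.7, 0.4, -0.5]
gripper_width: 0.0932
grip_force: 0.0
```

Call:
move_arm:
  moves: [0, -0.05, 0, -0.7, 0, 0, 0, 0, 0, 0, -0.7, 0, 0, 0, 0, 0, 0, -0.7, 0, 0, 0, 0, 0, 0, 0, 0, 0, 0, 0, 0, 0, 0, 0, 0, 0]

```text
t: 5.35
ee_pos: [0.4089, -0.0031, 0.0549]
ee_rot: [-0.001, -0.072, 0.997, -0.0]
force: [0.6, -0.7, -0.4]
gripper_width: 0.0929
grip_force: 0.0
```

```bash
python3 - <<'E'
from h import *
b,e=snapshot("side");Q=pts("side",e)
s=read_state();print(s['t'],s['ee_pos'],s['force'],s['joints'].round(2))
m=(Q[...,0]>.37)&(Q[...,0]<.5)&(Q[...,1]>.04)&(Q[...,1]<.08)&(Q[...,2]>.01)&(Q[...,2]<.16)&(abs(b[...,0].astype(int)-b[...,2])<22)
p=Q[m];print(p[:,2].min(),p[p[:,2]<p[:,2].min()+.02].mean(0), np.ptp(p[:,0]),p[:,0].min(),p[:,0].max())
np.savez("s4.npz",b=b,e=e);save("s4.png",b,(240,110,380,250),4.2)
E
```

```text
5.4 [ 0.40905405 -0.0030886   0.05537893] [-0.08319774  0.1381379  -0.27196679] [-0.12  0.55 -0.02  2.44  0.07  0.15  1.51]
0.06368442346798875 [0.40045597 0.05762618 0.07399482] 0.06627530389016872 0.37032731710568534 0.43660262099585406
```

View pics/s4.png

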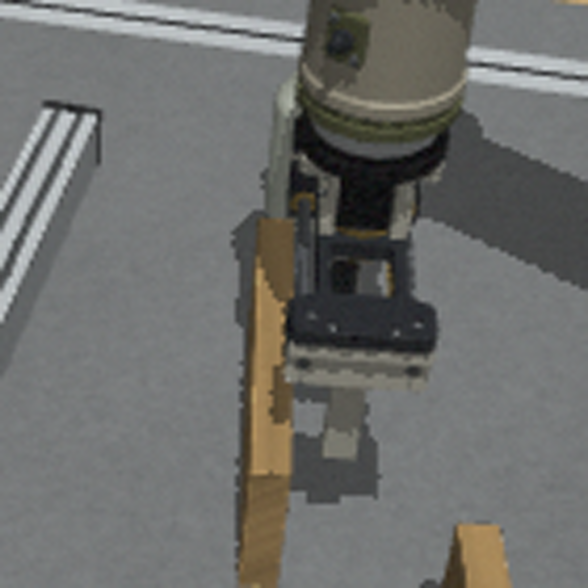

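The board is standing and the fingertip at crop (340,450) is on its robot side, at about z = 0.065, below the board's top. Push.

Call:
move_arm:
  moves: [0, 0.33, 0.05, 0, 0, 0, 0, 0, 0.3, 0.05, 0, 0, 0, 0, 0, 0.3, 0.05, 0, 0, 0, 0, 0, 0.25, 0.04, 0, 0, 0, 0, 0, 0.25, 0.04, 0, 0, 0, 0]

```text
t: 5.9
ee_pos: [0.4526, 0.0039, 0.0552]
ee_rot: [0.0, -0.072, 0.997, 0.0]
force: [0.7, -0.7, -0.5]
gripper_width: 0.093
grip_force: 0.0
```

Call:
move_arm:
  moves: [0, 0.2, 0.03, 0, 0, 0, 0, 0, 0.2, 0.03, 0, 0, 0, 0, 0, 0, 0, 0, 0, 0, 0, 0, 0, 0, 0, 0, 0, 0, 0, 0, 0, 0, 0, 0, 0]

```text
t: 6.4
ee_pos: [0.463, 0.0054, 0.055]
ee_rot: [-0.0, -0.072, 0.997, -0.0]
force: [-0.7, -1.1, 0.9]
gripper_width: 0.0931
grip_force: 0.0
```

```bash
python3 - <<'E'
from h import *
s=read_state();print(s['t'],s['ee_pos'],s['force'],s['joints'].round(2))
a,b=board()
np.savez("s5.npz",a=a,b=b)
e=snapshot("side")[1];Q=pts("side",e)
m=(Q[...,0]>.4)&(Q[...,0]<.6)&(abs(Q[...,1])<.15)&(Q[...,2]>.006)&(Q[...,2]<.1)&(b[...,0].astype(int)-b[...,2]>25)
p=Q[m];print(len(p),p.min(0),p.max(0))
E
```

```text
6.4 [0.46300849 0.00544603 0.05495533] [-0.66877468 -1.06668523  0.87622826] [-0.12  0.58 -0.03  2.32  0.06  0.24  1.52]
top 0
side 1904 ((504.837158203125, 2.9708023071289062), (89.48906707763672, 223.3346405029297), 8.281068801879883) 0.022 [[444.0, 107.0], [477.0, -114.0], [565.0, -101.0], [533.0, 120.0]]
2011 [ 0.44467364 -0.10657005  0.00622834] [0.56495304 0.1189575  0.06643564]
```

The board lies flat: top at z = 0.022, centre (0.505, 0.003), yaw 8.3°, about 60 mm short of the fence. Next I back off, tilt slightly, and lower the fingers behind its rear edge.

Call:
move_arm:
  moves: [0, -0.5, -0.07, 0, 0, 0.5, 0, 0, -0.5, -0.07, 0, 0, 0.5, 0, 0, 0, 0, -0.7, 0, 0, 0, 0, 0, 0, -0.7, 0, 0, 0, 0, 0, 0, 0, 0, 0, 0]

```text
t: 7.05
ee_pos: [0.4326, 0.0014, 0.0115]
ee_rot: [-0.045, -0.072, 0.996, 0.003]
force: [0.4, 0.0, -0.3]
gripper_width: 0.0932
grip_force: 0.0
```

```bash
python3 - <<'E'
from h import *
b,e=snapshot("side");Q=pts("side",e)
s=read_state();print(s['t'],s['ee_pos'],s['ee_rot'],s['force'],s['joints'].round(2))
m=(Q[...,0]>.37)&(Q[...,0]<.47)&(Q[...,1]>.052)&(Q[...,1]<.08)&(Q[...,2]>.008)&(Q[...,2]<.06)&(abs(b[...,0].astype(int)-b[...,2])<25)
p=Q[m]
print(len(p),np.percentile(p[:,2],[0,2,5,10,20]).round(3));
q=p[p[:,2]<.04];print(q.min(0),q.max(0))
E
```

```text
7.1 [0.43268209 0.00129505 0.01243192] [-0.0447377  -0.07199835  0.99639616  0.00307776] [-1.09834744  0.63025613  0.40765918] [-0.1   0.67 -0.04  2.34  0.06  0.22  1.52]
82 [0.024 0.025 0.026 0.028 0.033]
[0.41612782 0.05800397 0.02401954] [0.43344362 0.06570511 0.03951858]
```

Call:
move_arm:
  moves: [0, 0, 0, -0.5, 0, 0, 0, 0, 0.33, 0, 0, 0, 0, 0, 0, 0.33, 0, 0, 0, 0, 0, 0, 0.3, 0, 0, 0, 0, 0, 0, 0.3, 0, 0, 0, 0, 0]

```text
t: 7.6
ee_pos: [0.4631, -0.0004, -0.0005]
ee_rot: [-0.051, -0.071, 0.996, 0.002]
force: [-16.9, -1.4, 18.3]
gripper_width: 0.093
grip_force: 10.0
```

Call:
move_arm:
  moves: [0, 0.2, 0, 0, 0, 0, -0.37, 0, 0.2, 0, 0, 0, 0, -0.37, 0, 0.2, 0, 0, 0, 0, -0.37, 0, 0.2, 0, 0, 0, 0, -0.37, 0, 0.2, 0, 0, 0, 0, -0.37]

```text
t: 8.1
ee_pos: [0.4937, 0.0004, -0.0005]
ee_rot: [-0.05, 0.01, 0.999, 0.006]
force: [-16.4, -0.2, 17.2]
gripper_width: 0.0926
grip_force: 9.5
```

```bash
python3 - <<'E'
from h import *
s=read_state();print(s['t'],s['ee_pos'],s['ee_rot'],s['force'],s['joints'].round(2))
board()
E
```

```text
8.1 [ 4.93698494e-01  3.82554127e-04 -4.66684079e-04] [-0.04976445  0.0101691   0.9986914   0.00596514] [-16.38479465  -0.18065031  17.22858373] [-0.08  0.72 -0.03  2.2  -0.01  0.32  1.46]
top 0
side 1416 ((551.05126953125, -5.322883605957031), (221.20872497558594, 90.65225219726562), 88.92961883544922) 0.022 [[504.0, -115.0], [594.0, -117.0], [598.0, 104.0], [508.0, 106.0]]
```

Call:
move_arm:
  moves: [0, 0, 0, 0.1, 0, 0, 0, 0, 0.17, 0, 0, 0, 0, 0, 0, 0.17, 0, 0, 0, 0, 0, 0, 0.1, 0, 0, 0, 0, 0, 0, 0, 0, 0, 0, 0, 0]

```text
t: 8.7
ee_pos: [0.5142, 0.0014, 0.0017]
ee_rot: [-0.044, 0.009, 0.999, 0.007]
force: [-4.8, 0.3, 4.2]
gripper_width: 0.093
grip_force: 2.4
```

```bash
python3 - <<'E'
from h import *
s=read_state();print(s['t'],s['ee_pos'],s['ee_rot'],s['force'],s['moment'])
board()
E
```

```text
8.7 [0.51422479 0.00137106 0.00170056] [-0.04368189  0.00852987  0.99898716  0.00661766] [-4.75648662  0.27331712  4.17732244] [-0.06286101  0.93148508 -0.04390491]
top 0
side 1387 ((569.3880615234375, -3.5414047241210938), (222.1007843017578, 90.30056762695312), 89.17659759521484) 0.022 [[523.0, -114.0], [613.0, -115.0], [616.0, 107.0], [526.0, 108.0]]
```

Call:
move_arm:
  moves: [0, 0.08, 0, 0.04, 0, 0, 0, 0, 0.06, 0, 0, 0, 0, 0, 0, 0, 0, 0, 0, 0, 0]

```text
t: 9.1
ee_pos: [0.515, 0.0015, 0.0018]
ee_rot: [-0.047, 0.009, 0.999, 0.007]
force: [-10.5, -0.2, 1.5]
gripper_width: 0.0929
grip_force: 5.4
```

Call:
move_arm:
  moves: [0, 0.1, 0, 0, 0, 0, 0, 0, 0.1, 0, 0, 0, 0, 0, 0, 0.1, 0, 0, 0, 0, 0, 0, 0, 0, 0, 0, 0, 0]

```text
t: 9.5
ee_pos: [0.515, 0.0014, 0.0018]
ee_rot: [-0.055, 0.009, 0.998, 0.006]
force: [-31.1, 2.6, 17.6]
gripper_width: 0.0933
grip_force: 16.0
```

```bash
python3 - <<'E'
from h import *
s=read_state();print(s['t'],s['ee_pos'],s['force'],s['moment'])
a,b=board();save("s6.png",b,(150,110,400,290),3)
E
```

```text
9.5 [0.51497287 0.00138691 0.00179917] [-31.08447293   2.60084115  17.57677708] [ 0.82582197  6.71758019 -0.40703294]
top 0
side 1343 ((570.5120239257812, -4.2818756103515625), (222.7811737060547, 90.97793579101562), 89.11949157714844) 0.022 [[523.0, -115.0], [614.0, -116.0], [618.0, 106.0], [527.0, 108.0]]
```

View pics/s6.png

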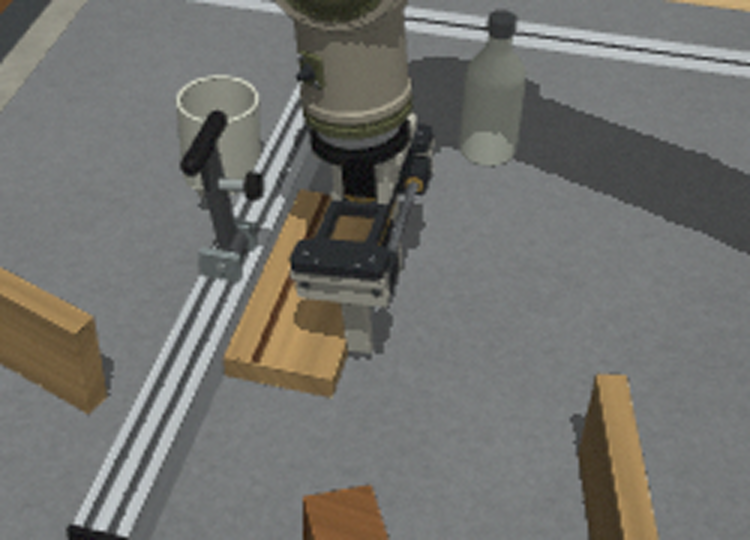

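The picture shows the groove (dark line around 290,290) facing up and the board's long edge flush along the fence at (240,340). It took 31 N without further motion. Now I back off, rise, close the jaws and go over behind the crossbar.

Call:
move_arm:
  moves: [0, -0.5, 0, 0, 0, 0, 0, 0, -0.7, 0, 0.1, 0, 0, 0, 0, 0, 0, 0.9, 0, -0.5, 0, 1, 0, 0, 1, 0, -0.5, 0, 1, 0, 0, 1, 0, 0, 0]

```text
t: 10.1
ee_pos: [0.4918, 0.0015, 0.0933]
ee_rot: [0.002, 0.008, 1.0, 0.007]
force: [0.8, -0.4, -0.1]
gripper_width: 0.0817
grip_force: 0.0
```

Call:
move_arm:
  moves: [1, 0, 0.1, 1, 0, 0, 0, 1, 0, 0.1, 1, 0, 0, 0, 1, 0, 0.1, 1, 0, 0, 0, 1, 0, 0.1, 1, 0, 0, 0, 1, 0, 0.1, 1, 0, 0, 0]

```text
t: 10.6
ee_pos: [0.493, 0.0167, 0.2444]
ee_rot: [0.002, 0.008, 1.0, 0.007]
force: [0.5, -0.1, -0.0]
gripper_width: 0.0417
grip_force: 0.0
```

```bash
python3 - <<'E'
from h import *
s=read_state();print(s['t'],s['ee_pos'],s['ee_rot'],s['force'],s['gripper_width'])
board()
b,e=snapshot("side");Q=pts("side",e);x=s['ee_pos']
m=(abs(Q[...,0]-x[0])<.03)&(abs(Q[...,1]-x[1])<.05)&(Q[...,2]>.12)&(Q[...,2]<x[2]+.03)
p=Q[m];print(np.percentile(p[:,2],[0,1,3,10]).round(3));q=p[p[:,2]<p[:,2].min()+.025];print(q.min(0),q.max(0))
# crossbar & mean
m=(abs(Q[...,0]-.645)<.03)&(abs(Q[...,1]-.018)<.05)&(Q[...,2]>.145)&(Q[...,2]<.185)&(b.max(-1)<60);p=Q[m];print(len(p),p.mean(0),p.min(0),p.max(0))
E
```

```text
10.6 [0.49296228 0.01665401 0.2443744 ] [0.00212485 0.00820579 0.99993802 0.00721805] [ 0.50084894 -0.10689478 -0.01194992] 0.04171633320977268
top 14
side 2179 ((569.95947265625, -5.033172607421875), (224.91790771484375, 90.57964324951172), 89.03540802001953) 0.022 [[523.0, -117.0], [613.0, -118.0], [617.0, 107.0], [527.0, 108.0]]
[0.247 0.248 0.249 0.252]
[ 0.48436021 -0.00891671  0.24747253] [0.50365559 0.05169387 0.2723309 ]
174 [0.64888787 0.02553565 0.16631222] [ 0.64314712 -0.01510286  0.14506968] [0.65932494 0.05542359 0.17388459]
```

Call:
move_arm:
  moves: [1, 0.9, 0, 0, 0, 0, 0, 1, 0.9, 0, 0, 0, 0, 0, 1, 0.9, 0, 0, 0, 0, 0, 1, 0.9, 0, 0, 0, 0, 0, 1, 0.9, 0, 0, 0, 0, 0]

```text
t: 11.25
ee_pos: [0.628, 0.0162, 0.241]
ee_rot: [0.0, 0.008, 1.0, 0.007]
force: [0.4, -0.1, -0.6]
gripper_width: 0.0002
grip_force: 0.0
```

Call:
move_arm:
  moves: [1, 0.9, 0.1, 0, 0, 0, 0, 1, 0.9, 0, 0, 0, 0, 0, 1, 0, 0, 0, 0, 0, 0]

```text
t: 11.55
ee_pos: [0.6836, 0.0195, 0.2402]
ee_rot: [0.001, 0.008, 1.0, 0.007]
force: [0.6, 0.4, -0.1]
gripper_width: 0.0004
grip_force: 0.0
```

```bash
python3 - <<'E'
from h import *
s=read_state();print(s['t'],s['ee_pos'],s['ee_rot'],s['force'],s['gripper_width'])
b,e=snapshot("side");Q=pts("side",e);x=s['ee_pos']
m=(abs(Q[...,0]-x[0])<.02)&(abs(Q[...,1]-x[1])<.05)&(Q[...,2]>.18)&(Q[...,2]<x[2]+.03)
p=Q[m];print(np.percentile(p[:,2],[0,1,3,10]).round(3));q=p[p[:,2]<p[:,2].min()+.025];print(q.min(0),q.max(0))
E
```

```text
11.55 [0.68361044 0.01947428 0.24024941] [8.59714447e-04 8.24647862e-03 9.99941306e-01 6.97429911e-03] [ 0.64064983  0.44043729 -0.12519663] 0.00041589710407776456
[0.242 0.242 0.244 0.248]
[0.67251936 0.00685911 0.24166654] [0.69198169 0.03828506 0.26664973]
```

Call:
move_arm:
  moves: [1, 0.1, 0, -0.9, 0, 0, 0, 1, 0, 0, -0.9, 0, 0, 0, 1, 0, 0, -0.9, 0, 0, 0, 1, 0, 0, 0, 0, 0, 0]

```text
t: 12.0
ee_pos: [0.6806, 0.0191, 0.1573]
ee_rot: [-0.003, 0.008, 1.0, 0.007]
force: [0.3, -0.2, 0.1]
gripper_width: 0.0004
grip_force: 0.0
```

```bash
python3 - <<'E'
from h import *
s=read_state();print(s['t'],s['ee_pos'],s['force'])
b,e=snapshot("side");Q=pts("side",e)
save("s7.png",b,(170,80,310,200),4)
E
```

```text
12.0 [0.68057204 0.01914567 0.15731664] [ 0.33983756 -0.19540693  0.1175263 ]
```

View pics/s7.png

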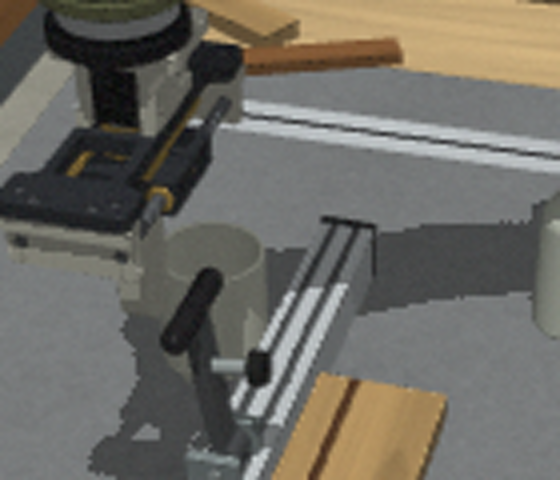

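The closed finger (tip at crop 130,300) is behind the crossbar (192,315), in line with its middle, and clear of the mug. I push it over along its arc.

Call:
move_arm:
  moves: [1, -0.3, 0, -0.5, 0, 0, 0, 1, -0.5, 0, 0, 0, 0, 0, 1, -0.5, 0, 0, 0, 0, 0, 1, -0.5, 0, 0, 0, 0, 0, 1, -0.5, 0, 0.05, 0, 0, 0]

```text
t: 12.55
ee_pos: [0.6158, 0.0194, 0.1496]
ee_rot: [0.003, 0.008, 1.0, 0.007]
force: [3.9, 0.4, -1.9]
gripper_width: 0.0006
grip_force: 1.6
```

Call:
move_arm:
  moves: [1, -0.5, 0, 0, 0, 0, 0, 1, -0.4, 0, -0.15, 0, 0, 0, 1, -0.3, 0, -0.2, 0, 0, 0, 1, -0.3, 0, -0.25, 0, 0, 0, 1, 0, 0, 0, 0, 0, 0]

```text
t: 13.05
ee_pos: [0.5683, 0.0194, 0.1293]
ee_rot: [-0.0, 0.008, 1.0, 0.007]
force: [0.1, -0.2, 0.8]
gripper_width: 0.0006
grip_force: 0.1
```

```bash
cat >> h.py <<'E'
def bar():
    s=read_state();print(s['t'],s['ee_pos'],s['force'])
    b,e=snapshot("side");Q=pts("side",e)
    m=(Q[...,0]>.5)&(Q[...,0]<.68)&(Q[...,1]>.035)&(Q[...,1]<.065)&(Q[...,2]>.05)&(Q[...,2]<.19)&(b.max(-1)<60);p=Q[m]
    if len(p): print("bar left end",len(p),np.median(p,0).round(3),p.min(0).round(3),p.max(0).round(3))
    return b
E
python3 - <<'E'
from h import *
bar()
E
```

```text
13.05 [0.56833842 0.019385   0.12932725] [ 0.14873771 -0.19306746  0.75532317]
bar left end 61 [0.552 0.049 0.13 ] [0.545 0.035 0.117] [0.561 0.058 0.135]
```

Call:
move_arm:
  moves: [1, -0.35, 0, -0.2, 0, 0, 0, 1, -0.35, 0, -0.3, 0, 0, 0, 1, -0.3, 0, -0.35, 0, 0, 0, 1, -0.25, 0, -0.4, 0, 0, 0, 1, 0, 0, 0, 0, 0, 0]

```text
t: 13.6
ee_pos: [0.53, 0.0192, 0.0909]
ee_rot: [-0.001, 0.008, 1.0, 0.007]
force: [-0.6, -0.1, -0.4]
gripper_width: 0.0003
grip_force: 0.0
```

```bash
python3 - <<'E'
from h import *
bar()
E
```

```text
13.6 [0.52996352 0.01918305 0.0908819 ] [-0.55162312 -0.06039749 -0.40573237]
bar left end 60 [0.532 0.05  0.089] [0.5   0.035 0.078] [0.541 0.059 0.181]
```

Call:
move_arm:
  moves: [1, 0, 0, -0.25, 0, 0, 0, 1, 0, 0, -0.25, 0, 0, 0, 1, 0, 0, -0.2, 0, 0, 0, 1, 0, 0, 0, 0, 0, 0]

```text
t: 14.05
ee_pos: [0.5321, 0.0193, 0.0703]
ee_rot: [0.0, 0.008, 1.0, 0.007]
force: [0.4, 0.4, 0.2]
gripper_width: 0.0008
grip_force: 0.0
```

```bash
python3 - <<'E'
from h import *
bar()
E
```

```text
14.05 [0.53208411 0.01934925 0.07030919] [0.39334423 0.35899749 0.23079643]
bar left end 185 [0.531 0.046 0.177] [0.5   0.035 0.059] [0.568 0.062 0.19 ]
```

Call:
move_arm:
  moves: [1, 0, 0, -0.1, 0, 0, 0, 1, 0, 0, -0.1, 0, 0, 0, 1, 0, 0, 0, 0, 0, 0]

```text
t: 14.4
ee_pos: [0.5325, 0.0194, 0.0663]
ee_rot: [0.001, 0.008, 1.0, 0.007]
force: [-3.1, 0.1, 16.9]
gripper_width: 0.0005
grip_force: 8.5
```

The foot has bottomed out: 17 N at the tip, against a 2–3.5 N hinge, at the expected height. Back away upwards.

Call:
move_arm:
  moves: [1, 0, 0, 0.3, 0, 0, 0, 1, 0, 0, 0.8, 0, 0, 0, 1, 0, 0, 1, 0, 0, 0, 1, 0, 0, 1, 0, 0, 0, 1, 0, 0, 1, 0, 0, 0]

```text
t: 14.9
ee_pos: [0.5322, 0.0193, 0.1896]
ee_rot: [0.001, 0.008, 1.0, 0.007]
force: [0.8, -0.2, 0.0]
gripper_width: 0.0003
grip_force: 0.0
```

Call:
move_arm:
  moves: [1, 0, 0.7, 1, 0, 0, 0, 1, 0, 1, 0.3, 0, 0, 0, 1, 0, 1, 0, 0, 0, 0, 1, 0, 1, 0, 0, 0, 0, 1, 0, 1, 0, 0, 0, 0]

```text
t: 15.4
ee_pos: [0.5322, 0.1616, 0.2278]
ee_rot: [0.001, 0.008, 1.0, 0.007]
force: [0.2, 0.6, 0.3]
gripper_width: 0.0003
grip_force: 0.0
```

Call:
move_arm:
  moves: [1, 0, 1, 0, 0, 0, 0, 1, 0, 1, 0, 0, 0, 0, 1, 0, 1, 0, 0, 0, 0, 1, 0, 1, 0, 0, 0, 0, 1, 0, 1, 0, 0, 0, 0]

```text
t: 15.9
ee_pos: [0.5322, 0.3116, 0.2274]
ee_rot: [0.001, 0.008, 1.0, 0.007]
force: [0.6, 0.3, 0.1]
gripper_width: 0.0007
grip_force: 0.0
```

```bash
python3 - <<'E'
from h import *
s=read_state();print(s['t'],s['ee_pos'],s['force'])
a,b=board();
d=snapshot("top")[1];P=pts("top",d)
m=(P[...,0]>.5)&(P[...,0]<.62)&(P[...,1]>-.03)&(P[...,1]<.065)&(P[...,2]>.045)&(P[...,2]<.1)&(a.max(-1)<60);p=P[m]
print(len(p),p.min(0),p.max(0))
save("fin.png",np.hstack([a[110:290,130:380],b[90:270,150:400]]),None,1.55)
E
```

```text
15.9 [0.53217062 0.31158055 0.22744274] [0.59597763 0.26697816 0.08213098]
top 1840 ((566.9766845703125, -5.7753143310546875), (220.13229370117188, 90.09439086914062), 89.20404052734375) 0.022 [[520.0, -115.0], [610.0, -116.0], [614.0, 104.0], [523.0, 105.0]]
side 1121 ((568.9169921875, -4.7398834228515625), (222.84075927734375, 88.93109893798828), 89.00135040283203) 0.022 [[523.0, -115.0], [611.0, -117.0], [615.0, 106.0], [526.0, 107.0]]
304 [ 0.52022469 -0.01682555  0.05977583] [0.60804702 0.05611211 0.07188954]
```

View pics/fin.png

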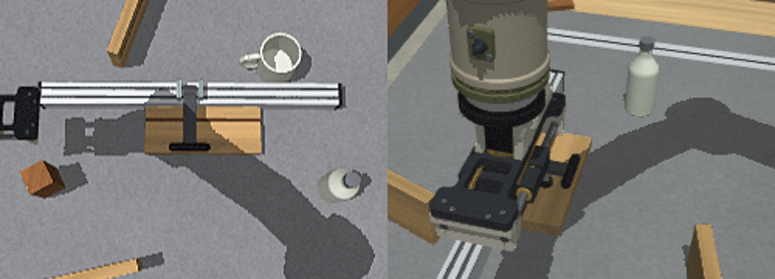

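The final picture shows the board flat against the fence (200,110), groove up. The hold-down lies over it, crossbar at (190,147), bar top at z ≈ 0.07. The mug, glue bottle and offcut are still standing, and the arm is clear.

```bash
python3 -c "
from bench import *
print(finish_job())"
```

```text
the job is handed in; nothing more can be done
None
```

The job is handed in, finished at about 16 s. The board lies flat with its groove up and flush with the fence to within about 1 mm, the hold-down's foot was pressed onto it until it stopped (17 N), the arm is clear, and the glue bottle, mug and offcut were not touched. The first tipping push passed over the top of the board without touching it, so I repeated it lower.

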